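# Load the rail jig and hold its spring jaw open

### The job

On the green tote lid stand three aluminium sleeves; put the one that fits the steel post of the blue rail jig closely onto that post, pushed fully home, and let go of it. Then pull the orange handle of the jig's spring slide out until the yellow pointer is at the red line of the white marker, and finish while holding it there, because a workmate is about to lay the rail in and the slide springs back if you let go. Leave the other two sleeves and everything else on the table where they are.

Things in the scene. Friction and masses are not known exactly. Their poses are not given: they have to be found in the camera images.
- small_centre (a point): centre (half-way up) of a plain bare-aluminium tube sleeve standing upright on the green lid, the smallest of three: outer diameter 26 mm, through bore 15 mm, height 45 mm, 60 g (varies); z is its axis. It does not go over the post.
- medium_centre (a point): centre (half-way up) of a plain bare-aluminium tube sleeve standing upright on the green lid, the middle one of three: outer diameter 33 mm, through bore 23 mm, height 45 mm, 60 g (varies); z is its axis. It fits the post closely: this is the one to load. Home on the post its lower end rests on the jig plate, so that this point is 22.5 mm above post_foot, and its top stands 10 mm above the post's tip.
- large_centre (a point): centre (half-way up) of a plain bare-aluminium tube sleeve standing upright on the green lid, the largest of three: outer diameter 41 mm, through bore 31 mm, height 45 mm, 60 g (varies); z is its axis. It would sit sloppily on the post.
- lid: green plastic tote lid lying flat, 310 (x) by 150 (y) mm, top 4 mm above the table with a rim 8 mm high; origin at the centre of its underside. The three sleeves stand in a row along its x axis, about 90 mm apart, in any order.
- post_foot (a point): foot of the jig's upright steel post, on its axis at the top of the blue base plate (12 mm above the table). The post is 20 mm in diameter and 35 mm high; its top 8 mm taper to 10 mm. Axes as jig. The slide's jaw (top 40 mm above the table) stands 49 mm from the post's axis towards the handle (-x) when home; the jig is free of tall parts to both sides (+y and -y) of the post.
- jig: blue rail jig fixed to the table: base plate 270 (x) by 150 (y) by 12 mm, origin at the centre of its underside. Its x axis runs from the handle end to the post end; the slide is pulled out along -x. The post stands at x = +75 mm, y = 0.
- slide (a joint): travel of the spring slide along the jig's -x: 0 m is home, 0.075 m the end stop, beyond the mark. A spring always draws it home: about 6.5 N at home, rising by 1.6 N per 10 mm.
- handle (a point): grip point of the orange upright handle on the slide: a block 18 mm thick along jig x, 50 mm wide along jig y, its top 20 mm above this point (90 mm above the table); orange down to 36 mm below this point. Take it from above with the fingers closing along jig x. Axes as jig; moves with the slide. Free space of 60 mm in front of and behind it above 45 mm over the table.
- pointer (a point): tip of the yellow pointer on the slide, 40 mm from the handle's middle towards the post, on the +y side; at jig x = -20 mm, y = +53 mm when home. Axes as jig; moves with the slide.
- mark: white marker with a red line on the jig's plate, beside the pointer's path, 22 (x) by 18 (y) by 16 mm, look only; the red line, 4 mm wide, has its middle at its origin's x. Axes as jig. The slide is at the mark when the pointer has the same place along jig x as this origin. It is set anew each time, some 30 to 52 mm out from the pointer's home.
- tape: bystander: cardboard ring (empty tape core), 100 mm across, 25 mm high; origin under its centre
- jar: bystander: clear jar, 60 mm across, 80 mm high; origin under its centre
- driver: bystander: screwdriver lying on the table; origin under its middle
- caster: bystander: swivel caster standing on its wheel, 104 mm high, 64 mm long; origin under its centre
- mug: bystander: blue mug, 80 mm across, 90 mm high; origin under its centre
Things that resemble listed ones, but are neither listed nor needed, are in the scene too. What is shaped like the part that bears medium_centre but brown or purple is not meant.

How it is judged:
By the outcome, as a careful person would: the job done as asked, in the order asked, and still so for the second after the job is handed in, while the arm keeps its last pose, push and grip.
It also fails if it takes over 58 s, if anything falls off the work surface, if the arm or the gripper's body presses on something with over 40 N, if the wrist force passes 120 N, or if a joint passes its speed limit or range.

### The arm

A 7-joint arm with a two-finger parallel gripper is mounted at the origin on the work surface. World frame = base frame: x ahead of the robot, y to its left, z up, the work surface at z = 0. Lengths are in m, angles in rad, forces in N, time in s.
With the tool pointing down it reaches from about 0.425 to 0.875 m from the base axis. Payload 8.4 kg.
Tool frame: the origin (TCP) lies at the very end of the fingers, on their centre line; the grasp point (between the pads) lies 19 mm behind it; z points along the fingers, y is the direction in which the jaws open and shut (so a half turn about z gives the same grasp; the last joint's range is limited). The gripper opens to 85 mm and grips with 20 to 120 N. Pads are 22 mm wide; open, the fingers measure 114 mm over their backs; the gripper's body (76 mm by 85 mm) begins 54 mm behind the grasp point. The pads swing forward as they close: fully open they stand 13 mm farther back than shut.
Start: joints at [-1.381, 0.333, 0.04, 1.465, -0.013, 1.343, -0.059], TCP at [0.185, 0.623, 0.231] pointing down, gripper open.
Joint ranges: [-2.58, 2.58], [-0.38, 2.09], [-1.3, 1.39], [0.25, 2.4], [-1.5, 4.64], [0.08, 2.09], [-2.65, 2.65]. Speed limits (rad/s): [2.22, 2.22, 2.79, 2.79, 3.14, 3.14, 3.14].

### API

Orientations are given as a unit quaternion [w, x, y, z].
In Python, from bench import r, read_camera gives the robot as it stands. The module is installed in compiled form; this text tells all that it offers.
- The arm moves only by the tool send_rows, never from a script. Its argument "steps" is one flat list of numbers, 7 for each row, row after row: the shift along the tool's x, y, z in cm, then the turn, a rotation vector about the tool's x, y, z in rad, then the closure, from 0 (fully open) to 1 (shut). In form: [x, y, z, ax, ay, az, jaw, x, y, z, ax, ay, az, jaw, ...]. A call has 1 to 20 rows; each row is the pose to reach, as a shift and turn from the pose commanded when the call began, along the tool's axes at that moment; what a row does not reach only later rows make up. A row lasts 1/8 s, in which the tool goes at most 62.5 mm and 10.7 degrees, less where a joint would pass 70% of its speed; a pose out of reach is approached as far as the arm can. A call with a gripper value outside its range is refused whole. The fingers move at their own pace and stop on an object; "grip_force" is the grip in N (left out, the last holds). Time passes only in rows, so rows that repeat a pose let the fingers close. It gives the time, the measured TCP pose, the force and the opening at its end, in the units of the state.
- r.state(): the state, without advancing time (a new reading comes with each control period).
- read_camera(name): name is "scene" or "top" or "wrist"; returns a dict with "img" (400x640x3 uint8, red, green, blue), "fx", "fy", "cx", "cy" (pixels), "rvec" (rotation vector, rad) and "tvec" (3), from world to camera coordinates, as OpenCV has them. Camera axes: x right, y down, z forward; pixel columns grow to the right and rows downward; lengths in m; the calibration is good to about 2 mm. A picture is of the moment at which its call begins. There is no depth.
- r.hand_in(): hands the job in, once; it reports no verdict.
The state is a dict: "t": time; "joint_pos": joint angles; "joint_velocities": joint speeds; "tau": joint torques, N m; "tool_pos": TCP position; "tcp_rot": TCP orientation; "force": force on the tool from outside, world axes, zero at the start; "moment": the same for the moment, N m; "gripper_width": finger opening in m.
Only numpy, scipy, OpenCV 4.12 (cv2) and the standard library are available. Lean on these libraries where they do the work, as an engineer would, in place of code of your own. Each camera call takes 0.05 s, during which the arm holds its last target. There are 200 camera calls.

## Working session

There is one attempt and no reset: what is moved stays moved. The work goes in short steps, Python scripts to look and compute and a tool call to move; the robot and the scene stay as the last step left them, time stands still between calls to the robot, and variables do not carry over. Pictures are saved under pics/ and viewed, about 8 in all and at most 12, crops included, and the job is handed in when it is done.

Besides the shell and the picture viewer there is one more tool, called after "Emit:" as name(argument=value, ...), one argument or row to a line, values as JSON. send_rows: Moves the arm, as the interface text tells. Its arguments: {"type":"object","properties":{"steps":{"type":"array"},"grip_force":{"type":"number"}},"required":["steps"]}

```bash
mkdir -p pics
cat > h.py <<'E'
import numpy as np, cv2
from bench import r, read_camera
def cam(n):
    c=read_camera(n); c['R']=cv2.Rodrigues(np.array(c['rvec'],float))[0]; c['t']=np.array(c['tvec'],float).ravel(); return c
def back(c,u,v,z):
    d=c['R'].T@np.array([(u-c['cx'])/c['fx'],(v-c['cy'])/c['fy'],1]); o=-c['R'].T@c['t']
    return o+d*(z-o[2])/d[2]
def proj(c,p):
    q=c['R']@np.array(p)+c['t']; return c['fx']*q[0]/q[2]+c['cx'],c['fy']*q[1]/q[2]+c['cy']
def save(c,n,box=None,s=1):
    im=c['img'][:,:,::-1]
    if box: im=im[box[1]:box[3],box[0]:box[2]]
    cv2.imwrite('pics/'+n,cv2.resize(im,None,fx=s,fy=s,interpolation=cv2.INTER_CUBIC))
E
python3 - <<'E'
from h import *
import pickle
for n in ['top','scene']:
    c=cam(n); save(c,n+'0.png',s=1.25); pickle.dump(c,open(n+'.pkl','wb')); print(n,-c['R'].T@c['t'],c['R'].round(2).tolist(),c['fx'])
s=r.state();print(s)
E
```

```text
top [ 0.43012698 -0.00312549  1.34729501] [[0.01, -1.0, 0.02], [-0.99, -0.01, -0.14], [0.14, -0.02, -0.99]] 481.7285127779915
scene [ 1.3168793  -0.37499311  0.80493473] [[0.49, 0.87, -0.01], [0.58, -0.33, -0.75], [-0.65, 0.36, -0.67]] 366.61524864137994
{'t': 0.1, 'joint_pos': array([-1.38119701,  0.33387157,  0.03986719,  1.46616022, -0.01340432,
        1.34327628, -0.05855303]), 'joint_velocities': array([-0.0010989 , -0.00099616,  0.00132713, -0.00116005,  0.00064485,
        0.00024331, -0.00129033]), 'tau': array([ 3.97508222e-03, -6.60015965e+01,  1.37001447e+00, -4.06477082e+01,
        1.68104586e-02,  8.93897668e-03, -2.96361668e-05]), 'tool_pos': array([0.18502643, 0.62269779, 0.23050092]), 'tcp_rot': array([-5.86441976e-05,  1.43929759e-01,  9.89587641e-01, -7.22381979e-04]), 'force': array([-0.53313108, -0.38021643, -0.36025483]), 'moment': array([-0.01097095, -0.04616467,  0.05601989]), 'gripper_width': 0.0855351272151512}
```

View pics/top0.png

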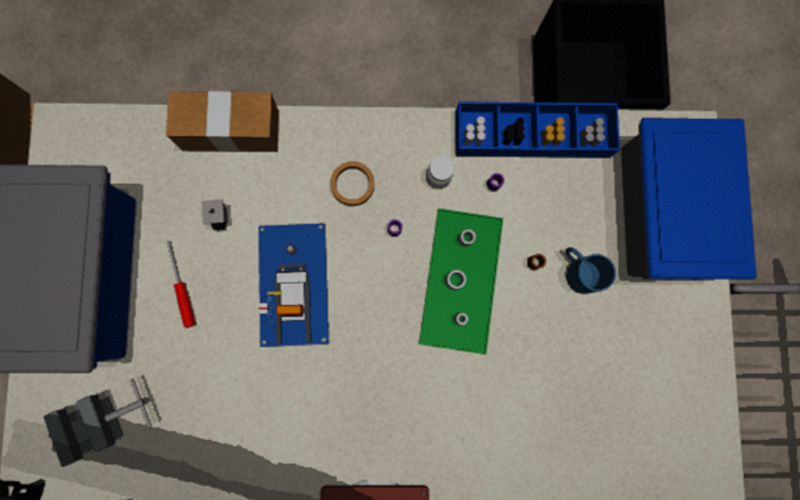

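View pics/scene0.png

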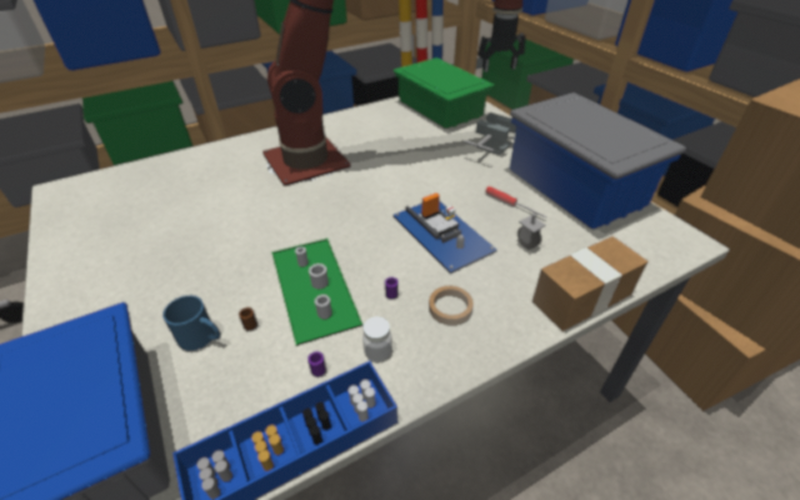

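The top view shows the jig at about (293,285), with its handle at (289,310), post at (291,249) and marker at (263,308). The three sleeves on the lid are at (467,237), (456,280) and (461,319). I'll enlarge both to measure them.

Run:
```python
from h import *
import pickle
c=pickle.load(open('top.pkl','rb'))
im=c['img'][:,:,::-1]
a=cv2.resize(im[170:285,195:270],None,fx=5,fy=5,interpolation=cv2.INTER_CUBIC)
b=cv2.resize(im[170:285,332:407],None,fx=5,fy=5,interpolation=cv2.INTER_CUBIC)
cv2.imwrite('pics/crop.png',np.hstack([a,b]))
```

```text
(no output)
```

View pics/crop.png

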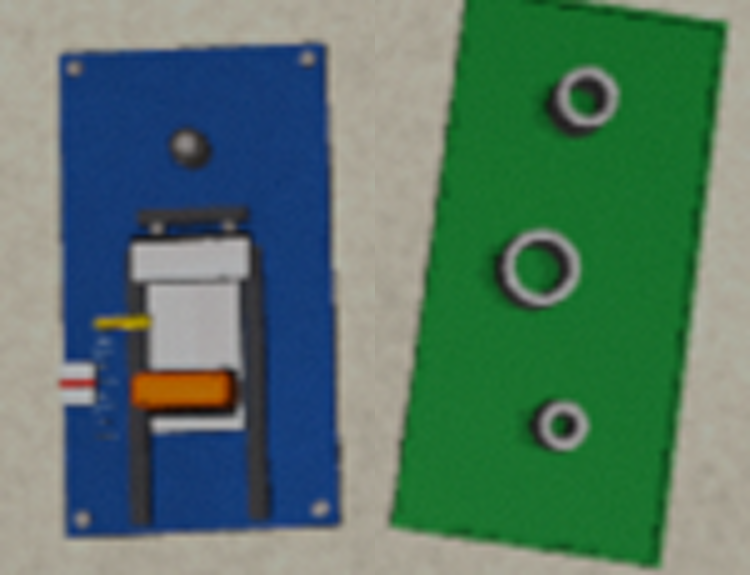

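The crop shows the medium sleeve's top ring at (587,97), the large at (540,268) and the small at (562,426). The post is at (188,145), the handle top at (184,389), the pointer at y≈323 and the red line at y≈383.

Run:
```python
from h import *
import pickle
c=pickle.load(open('top.pkl','rb'))
A=lambda x,y,z:back(c,195+(x+.5)/5-.5,170+(y+.5)/5-.5,z)
B=lambda x,y,z:A(x-375+137*5,y,z)
for n,p in dict(med=B(587,97,.049),large=B(540,268,.049),small=B(562,426,.049),tip=A(190,143,.047),
 c1=A(60,54,.012),c2=A(325,43,.012),c3=A(341,524,.012),c4=A(66,536,.012),hand=A(183,388,.09),red=A(77,383,.028),ptr=A(97,323,.03)).items(): print(n,p.round(4))
C=np.array([A(60,54,.012),A(325,43,.012),A(341,524,.012),A(66,536,.012)])
print(C.mean(0))
ax=C[0]+C[1]-C[2]-C[3]; th=np.arctan2(ax[1],ax[0]); print('yaw',th, np.linalg.norm(ax[:2])/2)
R=np.array([[np.cos(th),-np.sin(th)],[np.sin(th),np.cos(th)]]); print('post',C.mean(0)[:2]+R@[.075,0],'handle?',C.mean(0)[:2]+R@[-.06,0])
for n,p in dict(hand=A(183,388,.09),red=A(77,383,.028),ptr=A(97,323,.03),tip=A(190,143,.047)).items(): print(n,R.T@(p-C.mean(0))[:2])
from scipy.spatial.transform import Rotation as Ro
q=r.state()['tcp_rot']; print(Ro.from_quat(q,scalar_first=True).as_matrix().round(3))
w=cam('wrist'); o=-w['R'].T@w['t']; Rt=Ro.from_quat(q,scalar_first=True).as_matrix()
print('wristcam in tool',Rt.T@(o-r.state()['tool_pos']), (Rt.T@w['R'].T).round(2),w['fx'])
```

```text
med [ 0.6483 -0.1999  0.049 ]
large [ 0.5541 -0.1731  0.049 ]
small [ 0.469 -0.184  0.049]
tip [0.6201 0.1859 0.047 ]
c1 [0.6751 0.2651 0.012 ]
c2 [0.6827 0.1168 0.012 ]
c3 [0.4151 0.1027 0.012 ]
c4 [0.4079 0.2525 0.012 ]
hand [0.4853 0.1797 0.09  ]
red [0.4904 0.2463 0.028 ]
ptr [0.523  0.2362 0.03  ]
[0.54520508 0.18426824 0.012     ]
yaw 0.049790894930305606 0.2676989316820097
post [0.62011213 0.18800102] handle? [0.48527944 0.18128203]
hand [-0.06001004 -0.00158538]
red [-0.05160992  0.06468338]
ptr [-0.01958122  0.0529404 ]
tip [ 0.07487613 -0.0021345 ]
[[-0.959  0.285 -0.   ]
 [ 0.285  0.959 -0.001]
 [-0.    -0.001 -1.   ]]
wristcam in tool [ 0.06909057 -0.00042702 -0.14166947] [[ 0.   -0.96 -0.28]
 [ 1.    0.    0.  ]
 [-0.   -0.28  0.96]] 283.8512701380437
```

The medium sleeve is at (0.648,-0.200), the post at (0.620,0.187), jig yaw is about 0.05, and the mark is about 32 mm out. I'll move above the medium sleeve with the jaws along world y.

Emit:
send_rows(
  steps=[-67.9, -65.7, 0, 0, 0, -0.29, 0, -67.9, -65.7, 0, 0, 0, -0.29, 0, -67.9, -65.7, 0, 0, 0, -0.29, 0, -67.9, -65.7, 0, 0, 0, -0.29, 0, -67.9, -65.7, 0, 0, 0, -0.29, 0, -67.9, -65.7, 0, 0, 0, -0.29, 0, -67.9, -65.7, 0, 0, 0, -0.29, 0, -67.9, -65.7, 0, 0, 0, -0.29, 0, -67.9, -65.7, 0, 0, 0, -0.29, 0, -67.9, -65.7, 0, 0, 0, -0.29, 0, -67.9, -65.7, 0, 0, 0, -0.29, 0, -67.9, -65.7, 0, 0, 0, -0.29, 0, -67.9, -65.7, 0, 0, 0, -0.29, 0, -67.9, -65.7, 6, 0, 0, -0.29, 0, -67.9, -65.7, 10, 0, 0, -0.29, 0, -67.9, -65.7, 12, 0, 0, -0.29, 0, -67.9, -65.7, 12, 0, 0, -0.29, 0, -67.9, -65.7, 12, 0, 0, -0.29, 0],
  grip_force=40,
)

```text
t: 2.4
tool_pos: [0.6491, -0.1998, 0.1119]
tcp_rot: [0.0, -0.001, 1.0, 0.0]
force: [0.5, -0.4, 0.2]
gripper_width: 0.0853
```

Run:
```python
from h import *
from scipy.spatial.transform import Rotation as Ro
import pickle
w=cam('wrist'); save(w,'w1.png',s=1.25); s=r.state()
pickle.dump(w,open('w1.pkl','wb'))
print(s['t'],s['tool_pos'],Ro.from_quat(s['tcp_rot'],scalar_first=True).as_matrix().round(3).tolist(),proj(w,[.648,-.2,.049]),proj(w,[.648,-.2,.004]))
```

```text
2.45 [ 0.64966791 -0.19940913  0.11290994] [[-1.0, -0.002, 0.002], [-0.002, 1.0, 0.0], [-0.002, 0.0, -1.0]] (np.float64(319.67990679954875), np.float64(210.843059952363)) (np.float64(319.614918992331), np.float64(195.23817115398433))
```

View pics/w1.png

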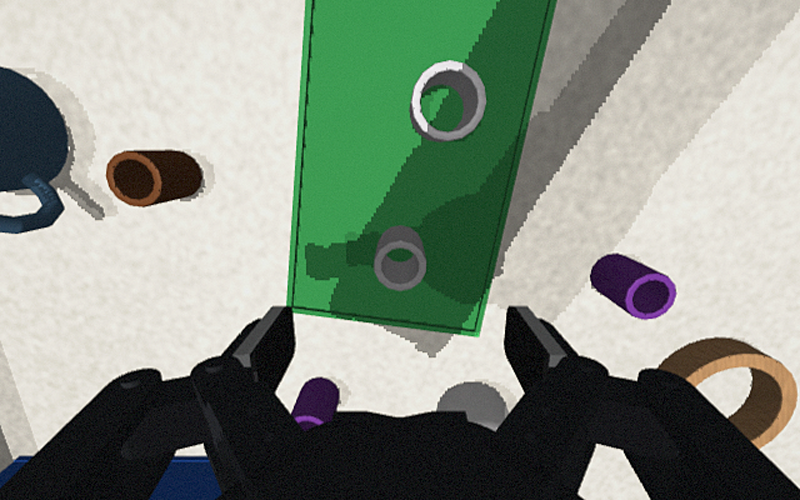

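The projected prediction (400,264) matches the ring centre at (400,265). I'll check the diameters numerically before grasping, and the neighbouring ring too.

Run:
```python
from h import *
import pickle
w=pickle.load(open('w1.pkl','rb'))
f=lambda u,v:back(w,u/1.25,v/1.25,.049)
print('med?',f(374,265),f(427,265),'large?',f(411,101),f(486,101))
a=cv2.resize(w['img'][165:250,280:360,::-1],None,fx=6,fy=6,interpolation=cv2.INTER_CUBIC)
cv2.imwrite('pics/w1c.png',cv2.convertScaleAbs(a,alpha=1.8))
t=pickle.load(open('top.pkl','rb'))
g=lambda x,y:back(t,332+(x-375)/5,170+y/5,.049)
for y,a,b in [(97,554,619),(268,500,581),(426,534,589)]: print(np.linalg.norm(g(a,y)-g(b,y)))
```

```text
med? [ 0.64895927 -0.21556676  0.049     ] [ 0.64889072 -0.18333367  0.049     ] large? [ 0.55620948 -0.1941176   0.049     ] [ 0.55612337 -0.15390474  0.049     ]
0.0356849277024066
0.04399522711213199
0.029609516297774262
```

View pics/w1c.png

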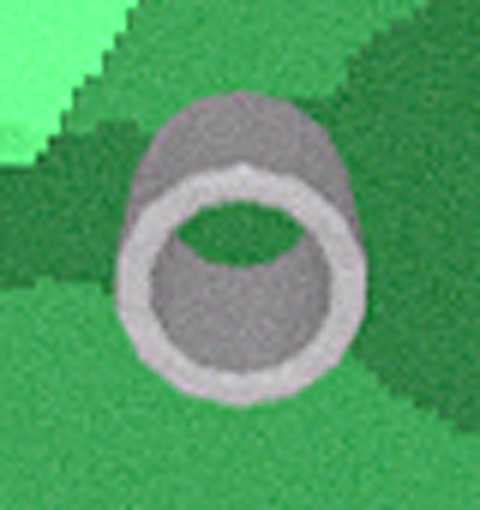

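The diameter is 32.2 mm, which confirms the medium sleeve, with its centre at (0.649,-0.1995). In the crop the ring centre is (241,285). I'll descend and grasp.

Emit:
send_rows(
  steps=[0, 0, 4, 0, 0, 0, 0, 0, 0, 8, 0, 0, 0, 0, 0, 0, 9.8, 0, 0, 0, 0, 0, 0, 9.8, 0, 0, 0, 0, 0, 0, 9.8, 0, 0, 0, 1, 0, 0, 9.8, 0, 0, 0, 1, 0, 0, 9.8, 0, 0, 0, 1, 0, 0, 9.8, 0, 0, 0, 1, 0, 0, 9.8, 0, 0, 0, 1, 0, 0, 9.8, 0, 0, 0, 1, 0, 0, 9.8, 0, 0, 0, 1, 0, 0, 9.8, 0, 0, 0, 1],
  grip_force=40,
)

```text
t: 3.95
tool_pos: [0.6495, -0.2003, 0.0144]
tcp_rot: [0.001, -0.001, 1.0, -0.0]
force: [-0.9, 1.2, 7.1]
gripper_width: 0.0318
```

Emit:
send_rows(
  steps=[0, 0, -3, 0, 0, 0, 1, 0, 0, -8, 0, 0, 0, 1, 0, 0, -11, 0, 0, 0, 1, 1, 6, -11, 0, 0, -0.05, 1, 2.9, 12, -11, 0, 0, -0.05, 1, 2.9, 18, -11, 0, 0, -0.05, 1, 2.9, 24, -11, 0, 0, -0.05, 1, 2.9, 30, -11, 0, 0, -0.05, 1, 2.9, 35, -11, 0, 0, -0.05, 1, 2.9, 38.7, -11, 0, 0, -0.05, 1, 2.9, 38.7, -9, 0, 0, -0.05, 1, 2.9, 38.7, -7.5, 0, 0, -0.05, 1, 2.9, 38.7, -7.5, 0, 0, -0.05, 1, 2.9, 38.7, -7.5, 0, 0, -0.05, 1],
)

```text
t: 5.7
tool_pos: [0.6198, 0.1855, 0.0887]
tcp_rot: [0.0, -0.025, 1.0, -0.0]
force: [0.3, -0.1, -0.5]
gripper_width: 0.032
```

Run:
```python
from h import *
s=r.state(); print(s['tool_pos'],s['tcp_rot'],s['force'],s['gripper_width'])
w=cam('wrist'); c=cam('scene'); t=cam('top')
import pickle; pickle.dump((w,c,t),open('p2.pkl','wb'))
u,v=map(int,proj(c,[.62,.187,.06])); print('scene',u,v)
def cr(c,u,v,h,k): return cv2.resize(c['img'][v-h:v+h,u-h:u+h,::-1],(400,400),interpolation=cv2.INTER_CUBIC)
wi=cv2.resize(w['img'][100:400,195:445,::-1],(480,576))
for n,p in dict(base=[.62,.187,.012],tip=[.62,.187,.047]).items(): print(n,'scene',proj(c,p),'wrist',proj(w,p))
a=cr(c,u,v,35,1); 
cv2.imwrite('pics/p2.png',np.hstack([wi[:,:],cv2.resize(c['img'][v-45:v+27,u-20:u+20,::-1],(320,576),interpolation=cv2.INTER_CUBIC)]))
```

```text
[0.61982031 0.18554029 0.08871164] [ 1.71725648e-04 -2.46473759e-02  9.99696185e-01 -1.20527286e-04] [ 0.30505789 -0.10840931 -0.54915342] 0.032019796037308715
scene 367 185
base scene (np.float64(366.5472664034247), np.float64(196.56085091463402)) wrist (np.float64(321.7672228579873), np.float64(207.04250224668954))
tip scene (np.float64(367.42959156694707), np.float64(188.34121390000024)) wrist (np.float64(322.1768245436863), np.float64(222.45961403634422))
```

View pics/p2.png

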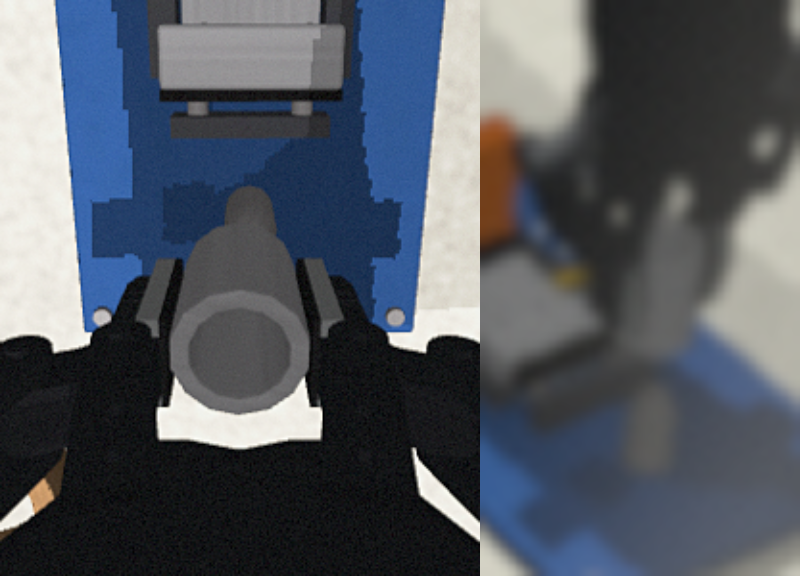

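In the wrist crop the sleeve ring centre is at (240,352) and the post's sides are at x≈226 and 272 (mid 249) with its rear base edge at y≈187. In the scene crop the post mid is x≈650.

Run:
```python
from h import *
import pickle
w,c,t=pickle.load(open('p2.pkl','rb'))
f=lambda x,y,z:back(w,195+x/1.92,100+y/1.92,z)
print('ring',f(240,352,.1233),'ring lr',f(170,352,.1233),f(309,352,.1233))
print('post',f(226,215,.03),f(249,215,.03),f(272,215,.03),'postbackfoot',f(249,187,.012), f(249,187,.047))
u,v=proj(c,[.62,.187,.03]); U,V=map(int,proj(c,[.62,.187,.06]))
P=lambda y,z:((np.array(proj(c,[.62,y,z]))-[U-20,V-45])*8)
for y in (.184,.187,.19): print(y,P(y,.03),P(y,.012))
# expected tip back edge for candidate x
for x in (.617,.620,.623):
  print(x,[((np.array(proj(w,[x-rr,.187,z]))-[195,100])*1.92).round(1) for rr,z in((.005,.047),(.010,.039),(.01,.012))])
```

```text
ring [0.61902344 0.18529041 0.1233    ] ring lr [0.61981102 0.16965549 0.1233    ] [0.61824718 0.20070067 0.1233    ]
post [0.6184754  0.18002054 0.03      ] [0.61802748 0.1889282  0.03      ] [0.61757957 0.19783564 0.03      ] postbackfoot [0.61180409 0.18890682 0.012     ] [0.60200746 0.18773456 0.047     ]
0.184 [153.78126123 421.45071612] [150.24553988 454.94795768]
0.187 [159.9732523  418.99508405] [156.37813123 452.48680732]
0.19 [166.15392039 416.54394246] [162.49962151 450.03011207]
0.617 [array([245.4, 214. ]), array([245.9, 194.1]), array([245. , 175.6])]
0.62 [array([244.9, 222. ]), array([245.4, 201.9]), array([244.7, 182.6])]
0.623 [array([244.5, 229.9]), array([245. , 209.7]), array([244.3, 189.5])]
```

Emit:
send_rows(
  steps=[-0.2, 0.3, 0, 0, 0, 0, 1, -0.2, 0.3, 1.5, 0, 0, 0, 1, -0.2, 0.3, 2.5, 0, 0, 0, 1, -0.2, 0.3, 3.0, 0, 0, 0, 1, -0.2, 0.3, 3.4, 0, 0, 0, 1, -0.2, 0.3, 3.8, 0, 0, 0, 1, -0.2, 0.3, 4.2, 0, 0, 0, 1, -0.2, 0.3, 4.5, 0, 0, 0, 1, -0.2, 0.3, 4.5, 0, 0, 0, 1],
)

```text
t: 6.98
tool_pos: [0.6211, 0.1899, 0.0431]
tcp_rot: [-0.0, -0.026, 1.0, -0.0]
force: [0.7, 0.7, -1.0]
gripper_width: 0.0317
```

Emit:
send_rows(
  steps=[0, 0, 0.4, 0, 0, 0, 1, 0, 0, 0.8, 0, 0, 0, 1, 0, 0, 1.2, 0, 0, 0, 1, 0, 0, 1.5, 0, 0, 0, 1, 0, 0, 1.8, 0, 0, 0, 1, 0, 0, 1.9, 0, 0, 0, 1, 0, 0, 1.9, 0, 0, 0, 1],
)

```text
t: 7.85
tool_pos: [0.6213, 0.1899, 0.0243]
tcp_rot: [-0.0, -0.026, 1.0, -0.0]
force: [-0.2, 0.1, -0.5]
gripper_width: 0.032
```

Emit:
send_rows(
  steps=[0, 0, 0.1, 0, 0, 0, 1, 0, 0, 0.2, 0, 0, 0, 1, 0, 0, 0.25, 0, 0, 0, 1, 0, 0, 0.25, 0, 0, 0, 1],
)

```text
t: 8.35
tool_pos: [0.6213, 0.1899, 0.0224]
tcp_rot: [0.0, -0.026, 1.0, 0.0]
force: [-2.0, -1.5, 4.5]
gripper_width: 0.0316
```

Contact occurred at the expected home height. I'll press slightly, open and retreat.

Emit:
send_rows(
  steps=[0, 0, 0.1, 0, 0, 0, 1, 0, 0, 0.1, 0, 0, 0, 1, 0, 0, 0, 0, 0, 0, 0, 0, 0, 0, 0, 0, 0, 0, 0, 0, 0, 0, 0, 0, 0, 0, 0, 0, 0, 0, 0, 0, 0, 0, -4, 0, 0, 0, 0, 0, 0, -9, 0, 0, 0, 0, 0, 0, -12, 0, 0, 0, 0, 0, 0, -12, 0, 0, 0, 0],
)

```text
t: 9.6
tool_pos: [0.6228, 0.1902, 0.1446]
tcp_rot: [0.002, -0.026, 1.0, 0.001]
force: [1.0, 0.1, -0.2]
gripper_width: 0.0851
```

Run:
```python
from h import *
s=r.state(); print(s['t'],s['tool_pos'],s['tcp_rot'],s['force'],s['gripper_width'])
w=cam('wrist'); save(w,'w3.png',s=1.25)
import pickle; pickle.dump(w,open('w3.pkl','wb'))
for z in (.047,.057): print(z,np.array(proj(w,[.621,.1895,z]))*1.25)
print('bottom edge',np.array(proj(w,[.621-.0165,.1895,.012]))*1.25)
```

```text
9.6 [0.62279513 0.19022922 0.14461181] [ 2.11658320e-03 -2.55272995e-02  9.99671435e-01  9.48493102e-04] [ 1.01412234  0.14240254 -0.19277042] 0.08508565477306855
0.047 [398.69875065 246.39410387]
0.057 [398.70762024 250.45635418]
bottom edge [399.75909178 213.89319393]
```

View pics/w3.png

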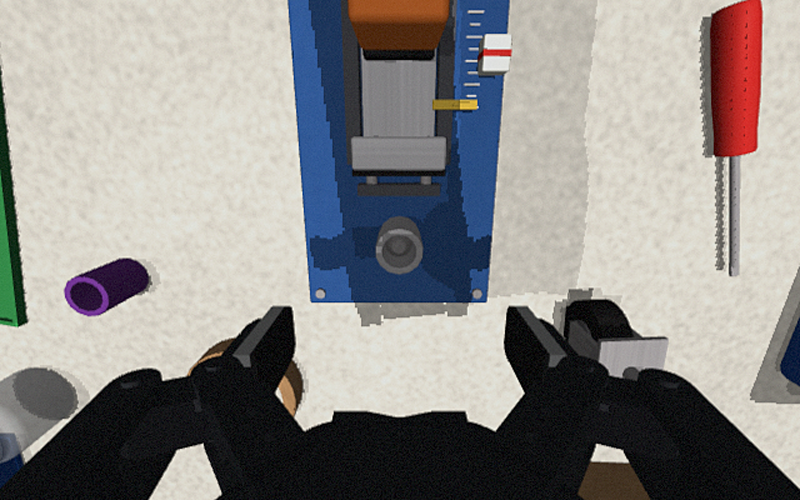

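The sleeve sits on the post at (399,248), matching its predicted home height of (399,250). The pointer is at (478,104) and the red line at (497,52). Next I'll go above the handle and turn 90°.

Emit:
send_rows(
  steps=[3, 0, 0, 0, 0, 0.18, 0, 8, 0, 0, 0, 0, 0.36, 0, 13.7, -0.1, 0, 0, 0, 0.54, 0, 13.7, -0.1, 0, 0, 0, 0.72, 0, 13.7, -0.1, 0, 0, 0, 0.9, 0, 13.7, -0.1, 0, 0, 0, 1.08, 0, 13.7, -0.1, 0, 0, 0, 1.26, 0, 13.7, -0.1, 0, 0, 0, 1.44, 0, 13.7, -0.1, 0, 0, 0, 1.57, 0, 13.7, -0.1, 0, 0, 0, 1.57, 0, 13.7, -0.1, 0, 0, 0, 1.57, 0],
)

```text
t: 11.02
tool_pos: [0.4841, 0.1818, 0.1412]
tcp_rot: [-0.0, 0.687, 0.726, -0.001]
force: [0.3, 0.1, -0.3]
gripper_width: 0.0852
```

Run:
```python
from h import *
from scipy.spatial.transform import Rotation as Ro
s=r.state(); print(s['t'],s['tool_pos'],Ro.from_quat(s['tcp_rot'],scalar_first=True).as_matrix().round(3).tolist(),s['force'],s['joint_pos'].round(2))
w=cam('wrist'); save(w,'w4.png',s=1.25)
import pickle; pickle.dump(w,open('w4.pkl','wb'))
print(np.array(proj(w,[.486,.1825,.09]))*1.25)
```

```text
11.025 [0.48409425 0.18181419 0.1412437 ] [[-0.055, 0.998, -0.001], [0.998, 0.055, -0.001], [-0.001, -0.001, -1.0]] [ 0.319219    0.10396046 -0.33590657] [-1.21  0.16  0.85  1.93 -0.14  1.11 -0.25]
[401.42263628 270.85586038]
```

View pics/w4.png

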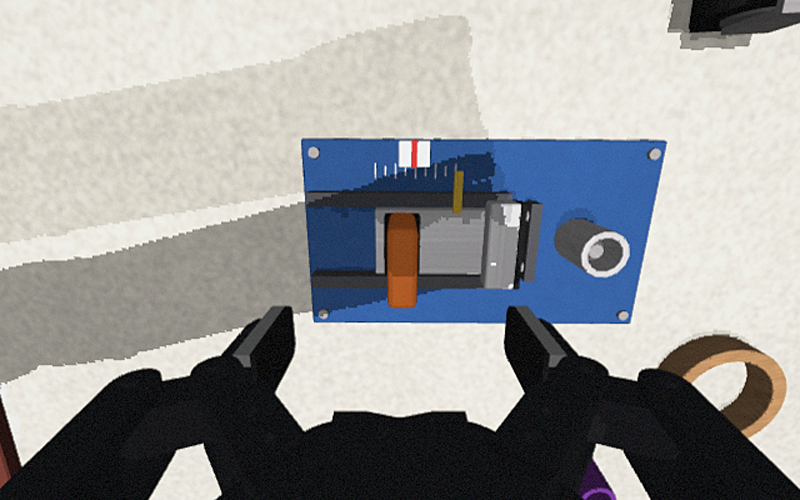

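Emit:
send_rows(
  steps=[0, 0.2, 3, 0, 0, 0, 0, 0, 0.2, 6, 0, 0, 0, 0, 0, 0.2, 9, 0, 0, 0, 0, 0, 0.2, 9, 0, 0, 0, 0, 0, 0.2, 9, 0, 0, 0, 1, 0, 0.2, 9, 0, 0, 0, 1, 0, 0.2, 9, 0, 0, 0, 1, 0, 0.2, 9, 0, 0, 0, 1, 0, 0.2, 9, 0, 0, 0, 1, 0, 0.2, 9, 0, 0, 0, 1, 0, 0.2, 9, 0, 0, 0, 1],
  grip_force=70,
)

```text
t: 12.45
tool_pos: [0.4857, 0.1823, 0.0525]
tcp_rot: [-0.001, 0.688, 0.725, -0.0]
force: [-8.0, -1.9, 12.0]
gripper_width: 0.0168
```

Run:
```python
from h import *
import pickle
w=cam('wrist'); pickle.dump(w,open('w5.pkl','wb'))
u,v=map(int,proj(w,[.505,.24,.03])); print(u,v)
b=(max(u-80,0),max(v-60,0)); print(b,r.state()['tool_pos'],r.state()['force'])
save(w,'w5.png',(b[0],b[1],b[0]+160,b[1]+120),5)
```

```text
357 140
(277, 80) [0.48574501 0.18228136 0.05246971] [-7.65935858 -1.25231471 12.77433786]
```

View pics/w5.png

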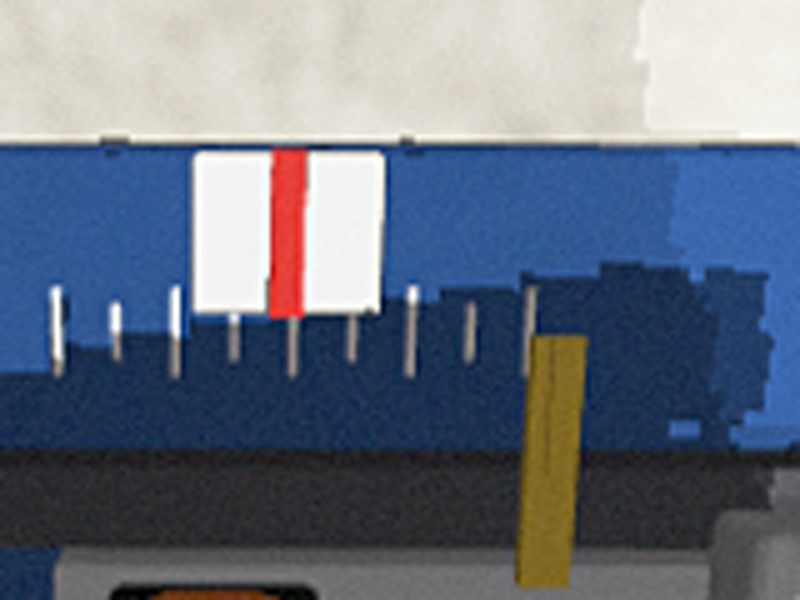

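The handle is gripped (16.8 mm). In the crop the red line's middle is (288,235), with the marker spanning x 193–383; the pointer tip is at (559,337).

Run:
```python
from h import *
import pickle
th=.05; R=np.array([[np.cos(th),-np.sin(th)],[np.sin(th),np.cos(th)]])
w=pickle.load(open('w5.pkl','rb'))
f=lambda x,y,z:R.T@back(w,277+x/5-.4,80+y/5-.4,z)[:2]
print('marker l,red,r',f(193,235,.028),f(288,235,.028),f(383,235,.028),'top/bottom',f(288,150,.028),f(288,314,.028))
for z in (.02,.024,.028,.032,.036,.04): print(z,'ptr',f(559,337,z),f(533,337,z),f(587,337,z),'dx',(f(559,337,z)-f(288,235,.028))[0])
w=pickle.load(open('w3.pkl','rb'))
g=lambda x,y,z:R.T@back(w,x/1.25,y/1.25,z)[:2]
print('w3 red',g(497,52,.028))
for z in (.02,.028,.036): print(z,g(478,104,z),(g(478,104,z)-g(497,52,.028))[0])
w=pickle.load(open('w4.pkl','rb'))
print('w4 red',g(414,154,.028))
for z in (.02,.028,.036): print(z,g(459,172,z),(g(459,172,z)-g(414,154,.028))[0])
print('jig origin', R.T@(np.array([.621,.1895]))-[.075,0], 'handle tool',R.T@r.state()['tool_pos'][:2])
```

```text
marker l,red,r [0.49228941 0.22208664] [0.50308074 0.22211924] [0.51387038 0.22215184] top/bottom [0.50292073 0.23133279] [0.50323409 0.21328934]
0.02 ptr [0.53656947 0.20999531] [0.53341537 0.20998552] [0.53996604 0.21000585] dx 0.03348872519480073
0.024 ptr [0.53561104 0.21038065] [0.53252932 0.21037108] [0.53892966 0.21039095] dx 0.032530293419299916
0.028 ptr [0.5346526  0.21076598] [0.53164327 0.21075664] [0.53789328 0.21077604] dx 0.03157186164379888
0.032 ptr [0.53369417 0.21115132] [0.53075722 0.2111422 ] [0.5368569  0.21116114] dx 0.030613429868297848
0.036 ptr [0.53273574 0.21153666] [0.52987117 0.21152776] [0.53582052 0.21154623] dx 0.029654998092796814
0.04 ptr [0.53177731 0.21192199] [0.52898512 0.21191333] [0.53478414 0.21193133] dx 0.02869656631729578
w3 red [0.50310515 0.22219735]
0.02 [0.53389022 0.2134852 ] 0.030785069681462995
0.028 [0.53472589 0.21181636] 0.03162074437943685
0.036 [0.53556157 0.21014753] 0.03245641907741059
w4 red [0.50313434 0.22194482]
0.02 [0.53635032 0.20936071] 0.03321597565325651
0.028 [0.53502603 0.209886  ] 0.03189169219012844
0.036 [0.53370175 0.21041129] 0.0305674087270007
jig origin [0.55469496 0.15822611] handle tool [0.49424823 0.15777642]
```

Travel needed is about 31.6 mm (three views agree at a pointer height of 28 mm). I'll pull along tool −y.

Emit:
send_rows(
  steps=[0, -0.4, 0, 0, 0, 0, 1, 0, -0.9, 0, 0, 0, 0, 1, 0, -1.4, 0, 0, 0, 0, 1, 0, -1.9, 0, 0, 0, 0, 1, 0, -2.4, 0, 0, 0, 0, 1, 0, -2.9, 0, 0, 0, 0, 1, 0, -3.15, 0, 0, 0, 0, 1, 0, -3.15, 0, 0, 0, 0, 1, 0, -3.15, 0, 0, 0, 0, 1, 0, -3.15, 0, 0, 0, 0, 1],
  grip_force=80,
)

```text
t: 13.75
tool_pos: [0.4571, 0.1808, 0.0525]
tcp_rot: [0.001, 0.689, 0.725, 0.002]
force: [10.3, 1.4, -6.6]
gripper_width: 0.0174
```

Run:
```python
from h import *
import pickle
w=cam('wrist'); pickle.dump(w,open('w6.pkl','wb'))
s=r.state(); print(s['tool_pos'],s['force'],s['gripper_width'])
save(w,'w6.png',(277,80,437,200),5)
```

```text
[0.45720223 0.18081051 0.05254021] [10.37511433  1.32255859 -7.09930744] 0.017065770716244114
```

View pics/w6.png

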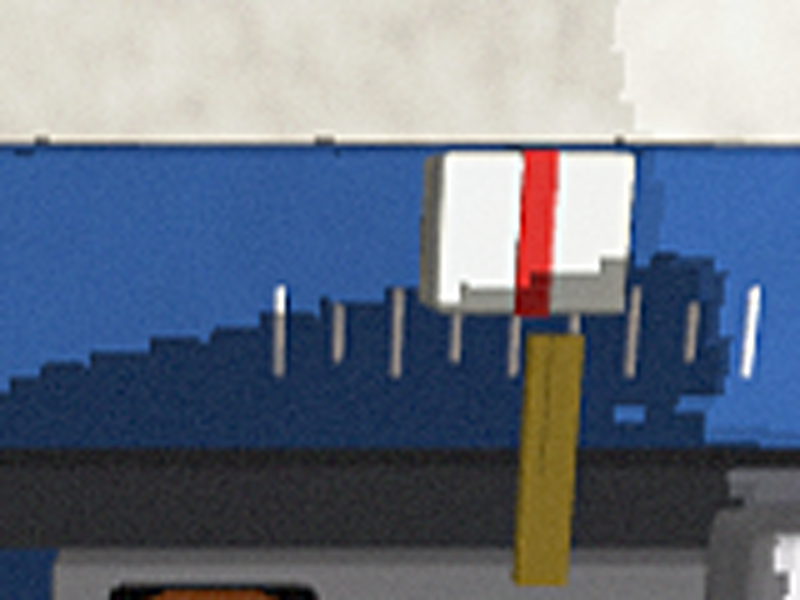

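The tool moved 28.6 mm. The red line, extended to the tip row, is at x≈532 and the pointer middle is x≈556, so 2.8 mm is left. I'll pull 3 mm more.

Emit:
send_rows(
  steps=[0, -0.15, 0, 0, 0, 0, 1, 0, -0.3, 0, 0, 0, 0, 1, 0, -0.3, 0, 0, 0, 0, 1, 0, -0.3, 0, 0, 0, 0, 1, 0, -0.3, 0, 0, 0, 0, 1, 0, -0.3, 0, 0, 0, 0, 1],
)

```text
t: 14.55
tool_pos: [0.4543, 0.1807, 0.0525]
tcp_rot: [0.001, 0.689, 0.725, 0.002]
force: [10.8, 1.6, -7.4]
gripper_width: 0.0171
```

Run:
```python
from h import *
w=cam('wrist'); t=cam('top'); c=cam('scene')
s=r.state(); print(s['t'],s['tool_pos'],s['force'],s['gripper_width'])
a=cv2.resize(w['img'][80:200,297:417,::-1],(400,400),interpolation=cv2.INTER_CUBIC)
u,v=map(int,proj(c,[.55,.2,.04])); print(u,v)
b=cv2.resize(c['img'][v-40:v+40,u-40:u+40,::-1],(400,400),interpolation=cv2.INTER_CUBIC)
cv2.imwrite('pics/w7.png',np.hstack([a,b]))
```

```text
14.7 [0.45429248 0.18069137 0.05254547] [10.57007405  3.08509259 -8.61930146] 0.016859498340200924
358 176
```

View pics/w7.png

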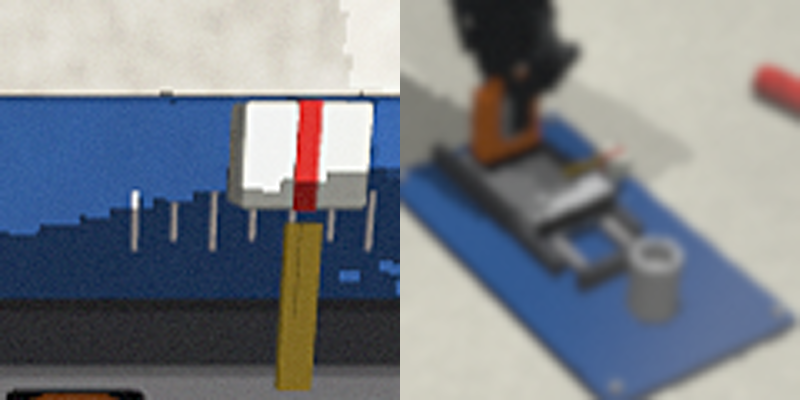

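The wrist view shows the pointer tip (middle x≈303) in line with the red line (x≈304). The scene view agrees and shows the sleeve standing home on the post. Handing in.

```bash
python3 -c "
from bench import r
print(r.hand_in())"
```

```text
the job is handed in; nothing more can be done
None
```

I put the medium sleeve on the jig's post and let go of it. Then I pulled the slide out to the red line, and the gripper was still holding the handle there when I handed in. The robot clock was at about 14.7 s of the 58 s allowed.

- **Sleeve choice:** I measured its outer diameter at 32.2 mm in the wrist camera before gripping, against 33 mm for the medium one.
- **Sleeve on the post:** Contact came at the expected home height with about 4.5 N. After release, the wrist view showed it within about 2 pixels of where a fully home sleeve should appear. The last scene view still showed it standing on the post.
- **Slide:** The travel measures about 31.4 mm. The last wrist view has the pointer in line with the red line to within about half a millimetre. The pointer's height is only an estimate, which could add up to about 1 mm of error.
- **Grip:** The handle was held with an 80 N grip setting, and the wrist force was steady at about 11 N along the pull.

My estimates of the mark's distance varied between about 30.9 and 32.0 mm depending on the camera view; I went by the close wrist view. I never touched the other two sleeves or the other objects, but I did not take a final picture of the whole table.

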